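Zero the bench supply and press its guarded start button

TASK

Get the bench supply ready for the next trainee: lift the solder reel off the guarded start button and stand it flat and upright in the black tray, setting it down gently, and turn the large knob fully anticlockwise to its stop. Only when both are done, press the guarded button (the one between the two metal cheeks) fully down and let it come back up. Leave the small knob, the unguarded button, the bottle, the tin and the pliers as they are.

Things in the scene. Friction and masses are not known exactly. Their poses are not given: they have to be found in the camera images.
- console: bench supply, a fixed grey box 200 (x) x 300 (y) x 60 mm high; origin at the centre of its underside, its flat top panel is at 60 mm. All controls stand on the panel, in places that differ from start to start (neighbours about 90 mm apart); a flat dark display is let into one corner.
- reel: solder reel, an upright cylinder with two flanges: 60 mm diameter (54 mm between the flanges), 40 mm high; origin at the centre of its underside, z is its axis. At the start it stands on the two guard cheeks, its underside 90 mm above the bench, over the start button.
- tray: fixed black open tray, outside 210 (x) x 140 (y) x 18 mm high, walls and floor 4 mm; origin at the centre of its underside. A tin stands in its +x half; the -x half is free.
- tin: steel tin standing in the tray, 48 mm diameter, 35 mm high; origin at the centre of its underside. Leave it.
- large_knob (a joint): angle of the large knob (rad): 0 at its fully anticlockwise stop (seen from above), grows clockwise up to 4.7
- large_knob_grip (a point): point on the large knob's axis at the height to grip it, 37 mm above the panel. The knob has a disc of 44 mm diameter (6 to 14 mm above the panel) under a bar grip 42 mm long (along this point's x axis), 14 mm wide, whose top is 44 mm above the panel; it stands on a flat round base of 68 mm diameter. The point turns with the knob. Black plastic with a white pointer line.
- small_knob_tip (a point): the end of the bar grip of the small knob, 14 mm from its axis, which lies along this point's +x; like the large knob but 30 mm in diameter with a bar 28 mm long. Turns with the knob. Leave it.
- start_button (a joint): travel of the guarded start button (m): 0 up, 0.007 fully down; about 5 N holds it down
- start_button_top (a point): centre of the top of the guarded start button: black, 26 mm diameter, moving 7 mm down; top 23 mm above the panel when up. It stands on a flat grey round base of 42 mm diameter between two upright aluminium cheeks, each 54 mm long (along this point's x), 8 mm thick and 30 mm high above the panel, on both sides in y with a clear gap of 48 mm between them.
- spare_button (a joint): travel of the other, unguarded button (m): 0 up, 0.007 down. Do not press it.
- spare_button_top (a point): centre of the top of the unguarded button, same size and look as the start button but without cheeks
- flux_bottle: small bottle standing on the panel, 30 mm diameter, 75 mm high; origin at the centre of its underside. Leave it.
- iron_stand: fixed soldering iron stand beside the console, foot 170 (x) x 90 (y) mm, with a tilted coil and iron reaching 180 mm high towards its +x end; origin at the centre of its underside
- nose_pliers: pliers lying flat on the mat beyond the console, on the side away from the robot, 140 mm long, 11 mm high; origin under the joint, nose along +x. Leave them.
- cutters: side cutters lying flat on the mat beyond the console, on the side away from the robot, 120 mm long, 11 mm high; origin under the joint, nose along +x. Leave them.
Mind the look-alikes: they are no part of the job. What is shaped like the reel but red is not meant.

How it is judged:
By the outcome, as a careful person would: the job done as asked, in the order asked, and still so for the second after the job is handed in, with the robot touching nothing.
It also fails if it takes over 67 s, if anything falls off the work surface, if the arm or the gripper's body presses on something with over 40 N, if the wrist force passes 120 N, or if a joint passes its speed limit or range.

ROBOT

A 6-joint arm with a two-finger parallel gripper is mounted at the origin on the work surface. World frame = base frame: x ahead of the robot, y to its left, z up, the work surface at z = 0. Lengths are in m, angles in degrees, forces in N, time in s.
With the tool pointing down it reaches from about 0.25 to 0.775 m from the base axis. Payload 4 kg.
Tool frame: the origin (TCP) lies on the front face of the gripper's body, between the roots of the fingers; the fingertips stand 73 mm ahead of it and the grasp point (between the pads) lies 54 mm ahead of it (robot.grip_depth is the z of the grasp point in the tool frame, in m); z points along the fingers, y is the line along which they close (so a half turn about z gives the same grasp; the last joint's range is limited). The gripper opens to 85 mm and grips with 20 to 120 N. Pads are 22 mm wide; open, the fingers measure 114 mm over their backs; the gripper's body (76 mm by 85 mm) begins 54 mm behind the grasp point. The pads swing forward as they close: fully open they stand 13 mm farther back than shut.
Start: joints at [62.504, 4.996, 78.535, -0, 96.463, -5.907], TCP at [0.202, 0.511, 0.304] pointing down, gripper open.
Joint ranges: [-177.83, 177.83], [-43.37, 116.18], [15.69, 146.23], [-61.86, 241.86], [9.47, 152.12], [-147.06, 147.06]. Speed limits (degrees/s): [159.86, 159.86, 180, 180, 180, 180].

INTERFACE

Orientations are given as [roll, pitch, yaw] about the fixed x, y, z axes, in that order (R = Rz(yaw) Ry(pitch) Rx(roll)).
In Python, from workcell import robot gives the robot as it stands.
- The arm moves only by the shell command python3 -m inch 'ROWS'. ROWS is JSON, a list of rows, each a list of 5 numbers: the finger opening in mm, from 0 to 85.4, then the shift along the tool's x, y, z normalised to -1 to 1, where 1 is 120 mm, then the turn about the tool's z normalised to -1 to 1, where 1 is 180 degrees. A call has 1 to 20 rows; each row is the pose to reach, as a shift and turn from the pose commanded when the call began, along the tool's axes at that moment, turning the shorter way round; what a row does not reach only later rows make up. A row lasts 1/10 s, in which the tool goes at most 50 mm and 8.59 degrees, less where a joint would pass 70% of its speed; a pose out of reach is approached as far as the arm can. A call with a number of a shift or a turn outside -1 to 1 is refused whole. A call with a gripper value outside its range is refused whole. The fingers move at their own pace and stop on an object; the grip force is fixed at half the most. Time passes only in rows, so rows that repeat a pose let the fingers close. It gives the time, the measured TCP pose, the force, the opening and the grip force at its end, in the units of the state.
- robot.get_obs(): the state, without advancing time (a new reading comes with each control period).
- robot.grab_frame(name): name is "scene" or "side" or "wrist"; returns (picture, depth): 420x560x3 uint8, blue, green, red; 420x560 float32, m along the optical axis (not along the pixel's ray), 0 where there is no reading.
- robot.camera_model(name): a dict with "mtx" (3x3 intrinsics, pixels), "R" (3x3) and "t" (3): a world point X has camera coordinates R X + t. Camera axes: x right, y down, z forward; pixel columns grow to the right and rows downward; lengths in m; the calibration is good to about 2 mm. A picture is of the moment at which its call begins: read the wrist's pose just before it. camera_model takes no time and is no camera call; for the wrist camera it gives the pose at the moment of the call.
- robot.sign_off(): hands the job in; it is judged then, once.
Trained networks look in the newest picture that a camera, given by its name, has taken for a name from the list of things; names that differ only in an ending like _2 or _b are one class to them, and where a whole thing is asked for, a point or a joint stands for the part that bears it (a point fixed in the world has none). Each returns a list of dicts, best first, with "conf" (0 to 1); they miss things now and then, are a little off and sometimes report something else, mostly with a low value. They report only what shows in the picture. A call takes as long as a camera call. They do not tell look-alikes from the thing itself.
- robot.trace(camera, label): "mask" (420x560 bool, what is visible of it) and "pixel" ([column, row] in pixels, amid what is visible of it).
The state is a dict: "time_s": time; "q": joint angles; "qvel": joint speeds; "joint_efforts": joint torques, N m; "position": TCP position; "eef_rot": TCP orientation; "wrist_force": force on the tool from outside, world axes, zero at the start; "ft_torque": the same for the moment, N m; "width": finger opening in m; "grip_force": force on a finger pad.
Only numpy, scipy, OpenCV 4.12 (cv2) and the standard library are available. Lean on these libraries where they do the work, as an engineer would, in place of code of your own. Each camera call takes 0.05 s, during which the arm holds its last target. There are 200 camera calls.

## Working session

There is one attempt and no reset: what is moved stays moved. The work goes in short steps, Python scripts to look and compute and a shell command to move; the robot and the scene stay as the last step left them, time stands still between calls to the robot, and variables do not carry over. Pictures are saved under pics/ and viewed, at most 10 in all, crops included, and the job is handed in when it is done.

```bash
mkdir -p pics
cat > h.py <<'E'
import numpy as np, cv2
from workcell import robot
def cloud(name, depth, cam):
    v,u=np.indices(depth.shape); K=cam["mtx"]; K=np.array(K)
    p=np.stack([(u-K[0,2])/K[0,0]*depth,(v-K[1,2])/K[1,1]*depth,depth],-1)
    return (p-np.array(cam["t"]).ravel())@np.array(cam["R"])   # R^T (p-t)
def grab(name):
    cam=robot.camera_model(name); im,d=robot.grab_frame(name)
    return im,d,cloud(name,d,cam),cam
E
python3 - <<'E'
from h import *
ims=[]
for n in ["scene","side"]:
    im,d,P,cam=grab(n); cv2.imwrite(f"pics/{n}0.png",im); np.savez(f"{n}0.npz",P=P,d=d,im=im)
    print(n,"cam pos",(-np.array(cam["R"]).T@np.array(cam["t"]).ravel()).round(3))
    for l in ["console","reel","tray","tin","large_knob","large_knob_grip","small_knob_tip","start_button_top","spare_button_top","flux_bottle","iron_stand"]:
        for r in robot.trace(n,l)[:2]:
            m=r["mask"]&(d>0); q=P[m]
            if len(q): print(l,round(r["conf"],2),np.round(r["pixel"]),m.sum(),"med",np.median(q,0).round(3),"lo",np.percentile(q,3,0).round(3),"hi",np.percentile(q,97,0).round(3))
E
```

```text
scene cam pos [ 1.224 -0.529  0.661]
console 0.74 [245. 229.] 6629 med [ 0.595 -0.054  0.059] lo [ 0.451 -0.167  0.009] hi [0.635 0.121 0.062]
reel 0.95 [232. 182.] 647 med [ 0.503 -0.022  0.121] lo [ 0.461 -0.043  0.063] hi [0.519 0.032 0.131]
reel 0.69 [310. 244.] 692 med [0.709 0.031 0.038] lo [0.677 0.013 0.003] hi [0.729 0.065 0.042]
tray 0.71 [333. 175.] 1930 med [0.513 0.333 0.004] lo [0.418 0.252 0.001] hi [0.629 0.403 0.018]
tin 0.87 [350. 185.] 274 med [0.592 0.292 0.03 ] lo [0.568 0.281 0.007] hi [0.608 0.319 0.04 ]
large_knob 0.81 [200. 205.] 342 med [ 0.498 -0.112  0.085] lo [ 0.481 -0.126  0.069] hi [ 0.511 -0.094  0.104]
large_knob_grip 0.66 [198. 206.] 323 med [ 0.499 -0.112  0.084] lo [ 0.482 -0.125  0.069] hi [ 0.512 -0.094  0.104]
small_knob_tip 0.71 [255. 207.] 226 med [ 0.58  -0.017  0.086] lo [ 0.569 -0.027  0.067] hi [ 0.588 -0.001  0.105]
flux_bottle 0.59 [224. 218.] 340 med [ 0.587 -0.111  0.097] lo [ 0.575 -0.12   0.066] hi [ 0.594 -0.098  0.134]
flux_bottle 0.21 [255. 183.] 65 med [0.489 0.068 0.081] lo [0.477 0.059 0.071] hi [0.497 0.079 0.084]
iron_stand 
[... 593 characters left out ...]
0.007] hi [0.603 0.327 0.042]
large_knob 0.59 [351. 188.] 95 med [ 0.483 -0.11   0.105] lo [ 0.472 -0.267  0.02 ] hi [ 0.502 -0.042  0.132]
small_knob_tip 0.74 [303. 211.] 210 med [ 0.571 -0.004  0.087] lo [ 0.56  -0.026  0.068] hi [0.586 0.003 0.107]
start_button_top 0.45 [308. 187.] 311 med [ 0.575 -0.098  0.099] lo [ 0.563 -0.108  0.068] hi [ 0.589 -0.091  0.137]
spare_button_top 0.41 [339. 237.] 108 med [0.483 0.077 0.084] lo [0.472 0.061 0.074] hi [0.494 0.084 0.087]
flux_bottle 0.62 [309. 186.] 319 med [ 0.576 -0.097  0.098] lo [ 0.564 -0.108  0.066] hi [ 0.591 -0.091  0.137]
iron_stand 0.92 [318. 174.] 1591 med [ 0.585 -0.309  0.032] lo [ 0.478 -0.509  0.003] hi [ 0.663 -0.26   0.153]
```

View pics/scene0.png

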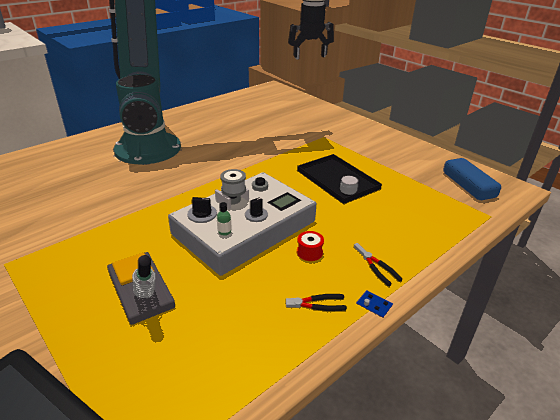

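View pics/side0.png

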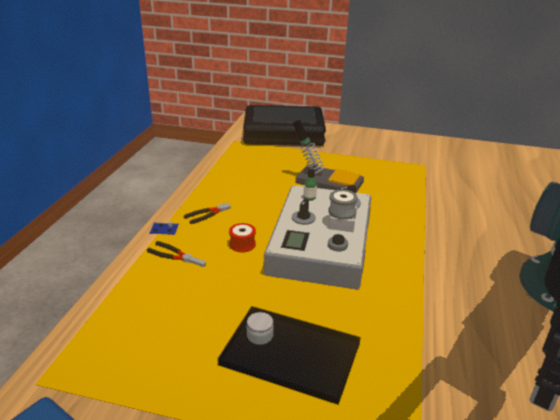

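The pictures show the reel on the cheeks at scene (232,182), with the large knob at (200,205). The bottle is at (224,218), the small knob at (255,207), the spare button at (260,184) and the red decoy at (310,244). The left half of the tray is free.

```bash
cat >> h.py <<'E'
from scipy.spatial.transform import Rotation as Ro
def go(p=None, dyaw=0):
    o=robot.get_obs(); R=Ro.from_euler('xyz',o["eef_rot"],degrees=True).as_matrix()
    print("t",round(o["time_s"],2),"pos",np.round(o["position"],4),"rot",np.round(o["eef_rot"],2),"w",round(o["width"],4),"q6",round(o["q"][5],1),"F",np.round(o["wrist_force"],1))
    if p is not None: print("row shift", (R.T@(np.array(p)-o["position"])/0.12).round(3))
    return R
E
python3 - <<'E'
from h import *
R=go([0.50,-0.03,0.304]); print(R.round(3))
from scipy.optimize import minimize
for n in ["scene","side"]:
    P=np.load(n+"0.npz")["P"]
    # console top panel rectangle
    m=(abs(P[...,2]-0.062)<.004)&(P[...,0]>.35)&(P[...,0]<.75)&(abs(P[...,1])<.25)
    r=cv2.minAreaRect(P[m][:,:2].astype(np.float32)*1000); print(n,"panel",r)
    m=(abs(P[...,2]-0.0185)<.004)&(P[...,1]>.2)&(P[...,1]<.45)&(P[...,0]>.35)&(P[...,0]<.7)
    print("tray",cv2.minAreaRect(P[m][:,:2].astype(np.float32)*1000))
    m=(P[...,2]>.124)&(P[...,0]>.44)&(P[...,0]<.54)&(abs(P[...,1]+.01)<.06)
    print("reeltop",cv2.minEnclosingCircle(P[m][:,:2].astype(np.float32)*1000),np.median(P[m][:,2]))
E
```

```text
t 1.2 pos [0.2024 0.5114 0.304 ] rot [179.99  -0.   158.41] w 0.0852 q6 -5.9 F [ 0.4  0.3 -0.2]
row shift [-3.966e+00 -3.283e+00 -1.000e-03]
[[-0.93   0.368  0.   ]
 [ 0.368  0.93   0.   ]
 [ 0.     0.    -1.   ]]
scene panel ((533.2081909179688, -17.127334594726562), (197.9281463623047, 297.5325927734375), 1.8682034015655518)
tray ((522.3633422851562, 329.6071472167969), (143.3277130126953, 216.0758819580078), 83.11589813232422)
reeltop ((490.6446228027344, -15.304301261901855), 32.080963134765625) 0.12957789326308716
side panel ((529.4620361328125, -14.861236572265625), (198.49732971191406, 301.7938537597656), 2.345256805419922)
tray ((520.2371826171875, 329.4206848144531), (143.72547912597656, 210.35235595703125), 83.12763214111328)
reeltop ((490.5570373535156, -16.994159698486328), 32.611183166503906) 0.1320454301507866
```

```bash
python3 -m inch '[[85,-0.99,-0.82,0,0],[85,-0.99,-0.82,0,0],[85,-0.99,-0.82,0,0],[85,-0.99,-0.82,0,0]]' && python3 -m inch '[[85,-0.99,-0.82,0,0],[85,-0.99,-0.82,0,0],[85,-0.99,-0.82,0,0],[85,-0.99,-0.82,0,0]]' && python3 -m inch '[[85,-0.99,-0.82,0,0],[85,-0.99,-0.82,0,0],[85,-0.99,-0.82,0,0],[85,-0.99,-0.82,0,0]]' && python3 -m inch '[[85,-0.99,-0.82,0,0.369],[85,-0.99,-0.82,0,0.369],[85,-0.99,-0.82,0,0.369],[85,-0.99,-0.82,0,0.369],[85,-0.99,-0.82,0,0.369],[85,-0.99,-0.82,0,0.369],[85,-0.99,-0.82,0,0.369],[85,-0.99,-0.82,0,0.369],[85,-0.99,-0.82,0,0.369],[85,-0.99,-0.82,0,0.369]]'
python3 - <<'E'
from h import *
go()
im,d,P,cam=grab("wrist"); cv2.imwrite("pics/w1.png",im); np.savez("w1.npz",P=P,d=d,im=im)
for l in ["reel","large_knob","large_knob_grip","small_knob_tip","start_button_top","flux_bottle"]:
    for r in robot.trace("wrist",l)[:2]:
        m=r["mask"]&(d>0); q=P[m]
        if len(q): print(l,round(r["conf"],2),np.round(r["pixel"]),m.sum(),"med",np.median(q,0).round(3),"lo",np.percentile(q,3,0).round(3),"hi",np.percentile(q,97,0).round(3))
m=(P[...,2]>.124)&(P[...,2]<.14)&(P[...,0]>.44)&(P[...,0]<.54)&(abs(P[...,1]+.01)<.06)
print("reeltop",cv2.minEnclosingCircle(P[m][:,:2].astype(np.float32)*1000),np.median(P[m][:,2]))
print("view x axis, cam", np.array(cam["R"]).round(2))
E
```

```text
time_s: 1.6
position: [0.2786, 0.3726, 0.3043]
eef_rot: [-180.0, 0.1, 158.1]
wrist_force: [-0.1, -1.0, 0.8]
width: 0.0848
grip_force: 0.0
time_s: 2.0
position: [0.3529, 0.2375, 0.3042]
eef_rot: [-180.0, 0.1, 158.0]
wrist_force: [-0.6, 0.9, -0.5]
width: 0.085
grip_force: 0.0
time_s: 2.4
position: [0.4271, 0.1025, 0.3037]
eef_rot: [-179.9, 0.1, 158.0]
wrist_force: [0.3, -0.1, -0.2]
width: 0.0854
grip_force: 0.0
time_s: 3.4
position: [0.4996, -0.0282, 0.3039]
eef_rot: [180.0, -0.0, 92.2]
wrist_force: [-0.9, 0.9, -0.8]
width: 0.085
grip_force: 0.0
t 3.4 pos [ 0.4996 -0.0282  0.3039] rot [ 1.800e+02 -4.000e-02  9.221e+01] w 0.085 q6 -11.9 F [-0.9  0.9 -0.8]
reel 0.85 [262. 186.] 5926 med [ 0.489 -0.014  0.13 ] lo [ 0.463 -0.042  0.097] hi [0.514 0.011 0.132]
reel 0.81 [498. 110.] 4723 med [0.692 0.041 0.041] lo [0.671 0.014 0.006] hi [0.724 0.066 0.042]
large_knob 0.67 [262. 271.] 1986 med [ 0.488 -0.102  0.089] lo [ 0.471 -0.122  0.07 ] hi [ 0.508 -0.088  0.105]
large_knob_grip 0.82 [264. 271.] 1922 med [ 0.488 -0.101  0.09 ] lo [ 0.472 -0.121  0.072] hi [ 0.507 -0.088  0.105]
small_knob_tip 0.92 [368. 173.] 1199 med [ 0.568 -0.013  0.102] lo [ 0.56  -0.026  0.073] hi [ 0.578 -0.     0.106]
small_knob_tip 0.4 [305. 373.] 2214 med [ 0.538 -0.263  0.018] lo [ 0.484 -0.28   0.004] hi [ 0.632 -0.251  0.029]
flux_bottle 0.67 [366. 284.] 1910 med [ 0.573 -0.1    0.108] lo [ 0.562 -0.116  0.062] hi [ 0.588 -0.092  0.136]
reeltop ((488.9893798828125, -16.600120544433594), 30.174211502075195) 0.13049176245353478
view x axis, cam [[ 1.    0.04  0.  ]
 [ 0.04 -0.96  0.28]
 [ 0.01 -0.28 -0.96]]
```

View pics/w1.png

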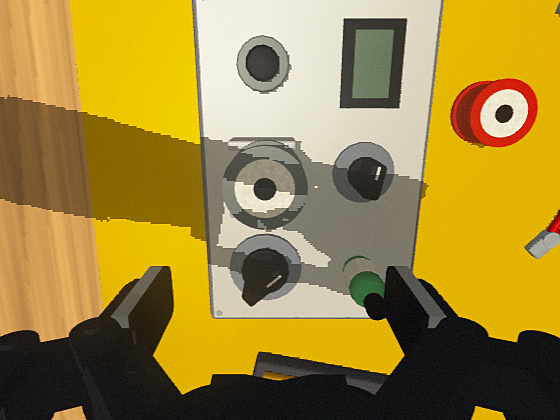

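The wrist view shows the reel top at (262,186), resting on cheeks parallel to the console's x. The large knob is at (262,271), pointing down and left. I'll grip the reel along x, with the fingers between the cheeks.

Run:
```python
from h import *
go([0.489,-0.0165,0.164])
```

```text
t 3.75 pos [ 0.4994 -0.0294  0.3039] rot [ 1.800e+02 -1.000e-02  9.201e+01] w 0.0847 q6 -11.9 F [0.3 0.6 0.3]
row shift [ 0.11  -0.083  1.166]
```

```bash
python3 -m inch '[[73,0.11,-0.083,0.2,0],[73,0.11,-0.083,0.4,0],[73,0.11,-0.083,0.6,0],[73,0.11,-0.083,0.8,0],[73,0.11,-0.083,0.9,0],[73,0.11,-0.083,0.9,0]]' && python3 -m inch '[[73,0,0,0.1,0],[73,0,0,0.2,0],[73,0,0,0.266,0],[73,0,0,0.266,0],[40,0,0,0.266,0],[40,0,0,0.266,0],[40,0,0,0.266,0],[40,0,0,0.266,0],[40,0,0,0.266,0],[40,0,0,0.266,0]]'
```

```text
time_s: 4.35
position: [0.488, -0.0165, 0.1939]
eef_rot: [-179.8, -0.1, 92.0]
wrist_force: [-0.8, -0.9, 0.2]
width: 0.0732
grip_force: 0.0
time_s: 5.35
position: [0.4893, -0.0166, 0.1645]
eef_rot: [179.9, 0.0, 92.0]
wrist_force: [0.1, 0.4, 2.3]
width: 0.0575
grip_force: 64.1
```

```bash
python3 -m inch '[[40,0,0,-0.03,0],[40,0,0,-0.1,0],[40,0,0,-0.25,0],[40,0,0,-0.45,0],[40,0,0,-0.7,0],[40,0,0,-0.9,0],[40,0,0,-0.9,0]]'
python3 - <<'E'
from h import *
go([0.474,0.335,0.272])
im,d,P,cam=grab("wrist")
im2,d2,P2,_=grab("side"); cv2.imwrite("pics/c2.png",np.vstack([im,im2])[::1,::1][:, :] if 0 else np.hstack([cv2.resize(im,(400,300)),cv2.resize(im2[100:300,250:450],(300,300))]))
for r in robot.trace("side","reel")[:2]:
    q=P2[r["mask"]&(d2>0)]; print(r["conf"],np.percentile(q,3,0).round(3),np.percentile(q,97,0).round(3))
E
```

```text
time_s: 6.05
position: [0.4905, -0.0168, 0.2767]
eef_rot: [179.5, 0.1, 92.0]
wrist_force: [1.0, -1.0, -1.2]
width: 0.058
grip_force: 64.2
t 6.05 pos [ 0.4905 -0.0168  0.2767] rot [1.795e+02 9.000e-02 9.199e+01] w 0.058 q6 -10.6 F [ 1.  -1.  -1.2]
row shift [ 2.934 -0.036  0.034]
0.95 [ 0.464 -0.037  0.203] [0.514 0.014 0.243]
0.69 [0.671 0.015 0.004] [0.724 0.069 0.044]
```

View pics/c2.png

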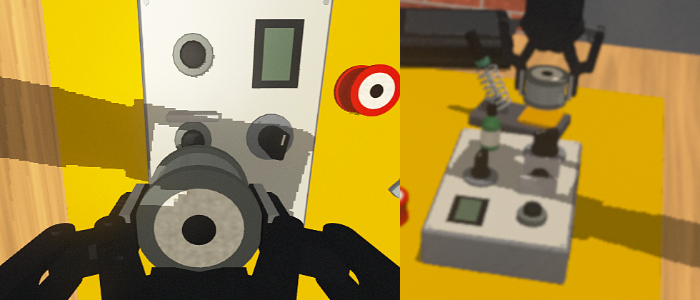

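Picture: the reel is held level and the start button is clear. Now to the tray.

```bash
python3 -m inch '[[40,0.3,0,0,0],[40,0.6,-0.01,0,0],[40,0.978,-0.012,0,0],[40,0.978,-0.012,0,0]]' && python3 -m inch '[[40,0.35,0,0,0],[40,0.7,-0.01,0,0],[40,0.978,-0.012,0,0],[40,0.978,-0.012,0,0]]' && python3 -m inch '[[40,0.3,0,0,-0.45],[40,0.6,-0.012,0,-0.45],[40,0.9,-0.012,0,-0.45],[40,0.978,-0.012,0,-0.45],[40,0.978,-0.012,0,-0.45],[40,0.978,-0.012,0,-0.45],[40,0.978,-0.012,0,-0.45],[40,0.978,-0.012,0,-0.45],[40,0.978,-0.012,0,-0.45],[40,0.978,-0.012,0,-0.45],[40,0.978,-0.012,0,-0.45],[40,0.978,-0.012,0,-0.45]]'
python3 - <<'E'
from h import *
go([0.472,0.336,0.080])
im,d,P,cam=grab("side")
for l in ["reel","tin"]:
  for r in robot.trace("side",l)[:1]:
    q=P[r["mask"]&(d>0)]; print(l,r["conf"],np.percentile(q,3,0).round(3),np.percentile(q,97,0).round(3))
E
```

```text
time_s: 6.6
position: [0.482, 0.105, 0.2695]
eef_rot: [-179.7, -0.2, 92.4]
wrist_force: [0.7, -0.1, -1.4]
width: 0.0577
grip_force: 64.2
time_s: 7.0
position: [0.4769, 0.2206, 0.2695]
eef_rot: [-179.8, -0.0, 92.3]
wrist_force: [0.7, -0.8, -1.0]
width: 0.0583
grip_force: 64.2
time_s: 8.2
position: [0.4726, 0.3341, 0.2707]
eef_rot: [-179.9, -0.1, 172.9]
wrist_force: [0.5, 0.4, -1.6]
width: 0.0578
grip_force: 64.3
t 8.2 pos [0.4726 0.3341 0.2707] rot [-1.7990e+02 -9.0000e-02  1.7285e+02] w 0.0578 q6 -53.2 F [ 0.5  0.4 -1.6]
row shift [0.004 0.018 1.589]
reel 0.72 [0.443 0.314 0.2  ] [0.495 0.362 0.239]
tin 0.86 [0.56  0.287 0.009] [0.602 0.327 0.043]
```

```bash
python3 -m inch '[[40,0.003,0.018,0.2,0],[40,0.003,0.018,0.45,0],[40,0.003,0.018,0.7,0],[40,0.003,0.018,0.9,0],[40,0.003,0.018,0.99,0],[40,0.003,0.018,0.99,0]]' && python3 -m inch '[[40,0,0,0.15,0],[40,0,0,0.28,0],[40,0,0,0.38,0],[40,0,0,0.46,0],[40,0,0,0.5,0],[40,0,0,0.52,0],[40,0,0,0.54,0],[40,0,0,0.54,0],[40,0,0,0.54,0]]' && python3 -m inch '[[40,0,0,0.006,0],[40,0,0,0.012,0],[40,0,0,0.018,0],[40,0,0,0.024,0],[40,0,0,0.03,0],[40,0,0,0.03,0]]'
```

```text
time_s: 8.95
position: [0.4715, 0.3368, 0.1512]
eef_rot: [-179.9, -0.2, 173.0]
wrist_force: [-0.2, -0.3, -0.6]
width: 0.0577
grip_force: 64.3
time_s: 9.85
position: [0.4726, 0.3375, 0.0889]
eef_rot: [180.0, 0.0, 173.0]
wrist_force: [-0.0, -0.0, -1.2]
width: 0.0581
grip_force: 64.3
time_s: 10.45
position: [0.4723, 0.3373, 0.0846]
eef_rot: [-180.0, -0.0, 173.0]
wrist_force: [-0.2, -0.9, -1.6]
width: 0.0576
grip_force: 64.3
```

```bash
python3 -m inch '[[40,0,0,0.007,0],[40,0,0,0.014,0],[40,0,0,0.021,0],[40,0,0,0.028,0],[40,0,0,0.035,0],[40,0,0,0.035,0]]'; python3 -m inch '[[40,0,0,0.005,0],[40,0,0,0.01,0],[40,0,0,0.01,0]]'
```

```text
time_s: 11.05
position: [0.4723, 0.3373, 0.0804]
eef_rot: [-180.0, -0.0, 173.0]
wrist_force: [0.0, 0.2, -2.7]
width: 0.0576
grip_force: 64.3
time_s: 11.35
position: [0.4723, 0.3373, 0.0793]
eef_rot: [-180.0, -0.0, 173.0]
wrist_force: [1.0, -0.1, -1.1]
width: 0.058
grip_force: 64.3
```

```bash
python3 -m inch '[[40,0,0,0.003,0],[40,0,0,0.006,0],[40,0,0,0.006,0]]'; python3 -m inch '[[40,0,0,0.003,0],[40,0,0,0.006,0],[40,0,0,0.006,0]]'
```

```text
time_s: 11.65
position: [0.4724, 0.3373, 0.0786]
eef_rot: [180.0, -0.0, 173.0]
wrist_force: [0.5, -0.3, -0.8]
width: 0.0577
grip_force: 64.3
time_s: 11.95
position: [0.4724, 0.3374, 0.0786]
eef_rot: [180.0, 0.0, 173.0]
wrist_force: [-2.5, -0.7, 3.4]
width: 0.0578
grip_force: 64.4
```

Contact felt. Release it, back off upwards, and check.

```bash
python3 -m inch '[[60,0,0,0,0],[62,0,0,0,0],[66,0,0,0,0],[70,0,0,0,0],[74,0,0,0,0],[74,0,0,0,0],[74,0,0,0,0]]' && python3 -m inch '[[74,0,0,-0.1,0],[74,0,0,-0.25,0],[74,0,0,-0.5,0],[74,0,0,-0.8,0],[74,0,0,-1,0],[74,0,0,-1,0]]' && python3 -m inch '[[74,0,0,-0.4,0],[74,0,0,-0.7,0],[74,0,0,-0.7,0]]'
python3 - <<'E'
from h import *
R=go([0.488,-0.108,0.284]);
im,d,P,cam=grab("side"); cv2.imwrite("pics/s3.png",cv2.resize(im[150:410,150:430],(700,650*700//700))[:600])
for l in ["reel","tin"]:
  for r in robot.trace("side",l)[:1]:
    q=P[r["mask"]&(d>0)]; print(l,r["conf"],np.percentile(q,3,0).round(3),np.percentile(q,97,0).round(3))
# knob bar top from earlier wrist frame & now side frame
for P in (np.load("w1.npz")["P"],P):
    m=(P[...,2]>.100)&(P[...,2]<.108)&(abs(P[...,0]-.488)<.04)&(abs(P[...,1]+.108)<.04)
    q=P[m]; print("bar top n",m.sum(),cv2.minAreaRect(q[:,:2].astype(np.float32)*1000) if m.sum()>5 else "")
E
```

```text
time_s: 12.65
position: [0.4724, 0.3373, 0.078]
eef_rot: [180.0, 0.0, 173.0]
wrist_force: [-0.3, 0.0, 0.2]
width: 0.0736
grip_force: 0.0
time_s: 13.25
position: [0.4744, 0.3385, 0.2045]
eef_rot: [179.6, 0.5, 173.0]
wrist_force: [0.8, 0.3, 0.5]
width: 0.074
grip_force: 0.0
time_s: 13.55
position: [0.4739, 0.3382, 0.2887]
eef_rot: [179.6, 0.5, 173.0]
wrist_force: [0.5, 0.2, 0.8]
width: 0.074
grip_force: 0.0
t 13.55 pos [0.4739 0.3382 0.2887] rot [179.59   0.54 172.99] w 0.074 q6 -53.1 F [0.5 0.2 0.8]
row shift [-0.57  -3.677  0.018]
reel 0.52 [0.56  0.285 0.009] [0.603 0.327 0.042]
tin 0.97 [0.56  0.287 0.009] [0.602 0.327 0.042]
bar top n 753 ((489.91497802734375, -108.25968170166016), (41.649078369140625, 14.274919509887695), 43.57405090332031)
bar top n 0
```

View pics/s3.png

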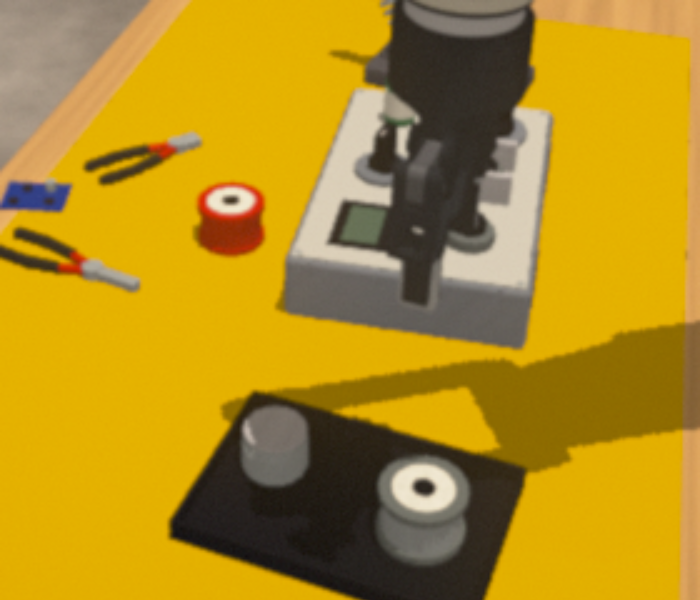

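The reel stands flat in the tray at (424,515) in the enlarged crop. The tin is untouched. Next is the large knob, centred near (0.490, −0.108) with its bar along 43.6°.

```bash
python3 -m inch '[[40,-0.14,-0.92,0,0],[40,-0.14,-0.92,0,0],[40,-0.14,-0.92,0,0],[40,-0.14,-0.92,0,0]]' && python3 -m inch '[[40,-0.14,-0.92,0,0],[40,-0.14,-0.92,0,0],[40,-0.14,-0.92,0,0],[40,-0.14,-0.92,0,0]]' && python3 -m inch '[[40,-0.14,-0.92,0,0],[40,-0.14,-0.92,0,0],[40,-0.14,-0.92,0,0],[40,-0.14,-0.92,0,0]]' && python3 -m inch '[[40,-0.14,-0.7,0,0.719],[40,-0.14,-0.7,0,0.719],[40,-0.14,-0.7,0,0.719],[40,-0.14,-0.7,0,0.719],[40,-0.14,-0.7,0,0.719],[40,-0.14,-0.7,0,0.719],[40,-0.14,-0.7,0,0.719],[40,-0.14,-0.7,0,0.719],[40,-0.14,-0.7,0,0.719],[40,-0.14,-0.7,0,0.719],[40,-0.14,-0.7,0,0.719],[40,-0.14,-0.7,0,0.719],[40,-0.14,-0.7,0,0.719],[40,-0.14,-0.7,0,0.719],[40,-0.14,-0.7,0,0.719],[40,-0.14,-0.7,0,0.719],[40,-0.14,-0.7,0,0.719],[40,-0.14,-0.7,0,0.719]]'
python3 - <<'E'
from h import *
R=go([0.490,-0.108,0.151]);
im,d,P,cam=grab("wrist"); cv2.imwrite("pics/w4.png",im)
m=(P[...,2]>.099)&(P[...,2]<.109)&(abs(P[...,0]-.488)<.035)&(abs(P[...,1]+.108)<.035)
q=P[m]; print("bar top n",m.sum(),cv2.minAreaRect(q[:,:2].astype(np.float32)*1000) if m.sum()>5 else "")
E
```

```text
time_s: 14.1
position: [0.4752, 0.2241, 0.28]
eef_rot: [-179.9, -0.2, 172.8]
wrist_force: [0.4, 0.4, -0.9]
width: 0.04
grip_force: 0.0
time_s: 14.5
position: [0.4788, 0.1138, 0.2811]
eef_rot: [180.0, -0.1, 172.9]
wrist_force: [0.1, 0.6, 0.5]
width: 0.0403
grip_force: 0.0
time_s: 14.9
position: [0.4824, 0.0029, 0.2815]
eef_rot: [179.9, -0.0, 172.9]
wrist_force: [0.4, 1.0, 0.5]
width: 0.0398
grip_force: 0.0
time_s: 16.7
position: [0.4887, -0.0818, 0.2818]
eef_rot: [-180.0, -0.0, 43.8]
wrist_force: [-0.4, 0.1, 0.4]
width: 0.0397
grip_force: 0.0
t 16.7 pos [ 0.4887 -0.0818  0.2818] rot [-1.7997e+02 -2.0000e-02  4.3780e+01] w 0.0397 q6 30.1 F [-0.4  0.1  0.4]
row shift [-0.143  0.166  1.09 ]
bar top n 1027 ((489.9559020996094, -108.55968475341797), (41.50936508178711, 14.020499229431152), 43.6185188293457)
```

View pics/w4.png

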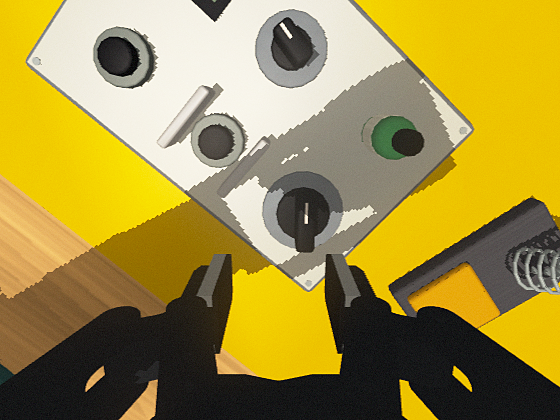

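The wrist view shows the large knob's bar at (305,215), lined up between the fingers. The start button, between its cheeks, is free at (217,140). Go down and grip.

```bash
python3 -m inch '[[38,-0.145,0.166,0,0],[38,-0.145,0.166,0.2,0],[38,-0.145,0.166,0.45,0],[38,-0.145,0.166,0.7,0],[38,-0.145,0.166,0.9,0],[38,-0.145,0.166,0.98,0],[38,-0.145,0.166,0.98,0]]' && python3 -m inch '[[38,0,0,0.06,0],[38,0,0,0.11,0],[38,0,0,0.11,0]]'
python3 - <<'E'
from h import *
go([0.490,-0.1083,0.151])
E
```

```text
time_s: 17.45
position: [0.4888, -0.109, 0.1628]
eef_rot: [-179.8, 0.1, 43.6]
wrist_force: [-0.4, -1.0, 0.2]
width: 0.0378
grip_force: 0.0
time_s: 17.75
position: [0.4895, -0.1094, 0.1511]
eef_rot: [-180.0, -0.0, 43.6]
wrist_force: [0.6, -0.1, -0.3]
width: 0.0379
grip_force: 0.0
t 17.75 pos [ 0.4895 -0.1094  0.1511] rot [-180.     -0.     43.58] w 0.0379 q6 27.3 F [ 0.6 -0.1 -0.3]
row shift [ 0.009 -0.004  0.001]
```

```bash
python3 -m inch '[[8,0.007,-0.004,0,0],[8,0.007,-0.004,0,0],[8,0.007,-0.004,0,0],[8,0.007,-0.004,0,0],[8,0.007,-0.004,0,0],[8,0.007,-0.004,0,0],[8,0.007,-0.004,0,0]]' && python3 -m inch '[[8,0,0,0,-0.03],[8,0,0,0,-0.07],[8,0,0,0,-0.11],[8,0,0,0,-0.11]]'
python3 - <<'E'
from h import *
go(); print(robot.get_obs()["ft_torque"])
E
```

```text
time_s: 18.45
position: [0.4899, -0.1082, 0.1519]
eef_rot: [180.0, -0.0, 43.6]
wrist_force: [-1.8, 3.3, 5.4]
width: 0.0127
grip_force: 60.1
time_s: 18.85
position: [0.4901, -0.1083, 0.1519]
eef_rot: [179.9, -0.0, 63.5]
wrist_force: [-1.3, 1.7, 4.5]
width: 0.013
grip_force: 60.1
t 18.85 pos [ 0.4901 -0.1083  0.1519] rot [ 1.7995e+02 -4.0000e-02  6.3490e+01] w 0.013 q6 7.5 F [-1.3  1.7  4.5]
[0.33609397 0.25982991 0.04883072]
```

```bash
T='from workcell import robot;o=robot.get_obs();print("TZ",o["ft_torque"][2],"yaw",o["eef_rot"][2])'; python3 -m inch '[[8,0,0,0,-0.04],[8,0,0,0,-0.08],[8,0,0,0,-0.12],[8,0,0,0,-0.16],[8,0,0,0,-0.2],[8,0,0,0,-0.2]]' && python3 -c "$T" ; python3 -m inch '[[8,0,0,0,-0.03],[8,0,0,0,-0.06],[8,0,0,0,-0.09],[8,0,0,0,-0.09]]' && python3 -c "$T"
```

```text
time_s: 19.45
position: [0.4903, -0.1083, 0.1519]
eef_rot: [179.9, 0.0, 99.4]
wrist_force: [-0.8, 3.1, 4.9]
width: 0.0129
grip_force: 60.1
TZ 0.03637239059689415 yaw 99.36402572975122
time_s: 19.85
position: [0.4904, -0.1083, 0.1519]
eef_rot: [179.9, 0.0, 115.5]
wrist_force: [0.4, 2.6, 5.2]
width: 0.0128
grip_force: 60.1
TZ -0.052308698215680315 yaw 115.49174188391885
```

```bash
T='from workcell import robot;o=robot.get_obs();print("TZ",o["ft_torque"][2],"yaw",o["eef_rot"][2])'; python3 -m inch '[[8,0,0,0,-0.03],[8,0,0,0,-0.06],[8,0,0,0,-0.09],[8,0,0,0,-0.09]]' && python3 -c "$T";  python3 -m inch '[[8,0,0,0,-0.03],[8,0,0,0,-0.06],[8,0,0,0,-0.09],[8,0,0,0,-0.09]]' && python3 -c "$T"
```

```text
time_s: 20.25
position: [0.4905, -0.1082, 0.1519]
eef_rot: [179.9, 0.1, 131.7]
wrist_force: [-0.1, 2.1, 6.5]
width: 0.0129
grip_force: 60.1
TZ 0.05868653851713843 yaw 131.65791725100237
time_s: 20.65
position: [0.4906, -0.1081, 0.1519]
eef_rot: [179.9, 0.1, 147.9]
wrist_force: [0.1, 2.5, 4.7]
width: 0.0128
grip_force: 60.1
TZ 0.02213884156491078 yaw 147.85294375160902
```

```bash
T='from workcell import robot;o=robot.get_obs();print("TZ",o["ft_torque"][2],"yaw",o["eef_rot"][2])'; python3 -m inch '[[8,0,0,0,-0.03],[8,0,0,0,-0.06],[8,0,0,0,-0.09],[8,0,0,0,-0.09]]' && python3 -c "$T"
```

```text
time_s: 21.05
position: [0.4906, -0.108, 0.1519]
eef_rot: [179.9, 0.1, 164.1]
wrist_force: [0.5, 2.7, 5.0]
width: 0.0125
grip_force: 60.1
TZ 0.03823842714605635 yaw 164.05731633356788
```

```bash
T='from workcell import robot;o=robot.get_obs();print("TZ",o["ft_torque"][2],"yaw",o["eef_rot"][2],o["q"][5])'; python3 -m inch '[[8,0,0,0,-0.03],[8,0,0,0,-0.06],[8,0,0,0,-0.09],[8,0,0,0,-0.09]]' && python3 -c "$T"; python3 -m inch '[[8,0,0,0,-0.03],[8,0,0,0,-0.06],[8,0,0,0,-0.09],[8,0,0,0,-0.09]]' && python3 -c "$T"
```

```text
time_s: 21.45
position: [0.4906, -0.1079, 0.1519]
eef_rot: [179.9, 0.1, -179.7]
wrist_force: [0.1, 3.9, 4.7]
width: 0.0128
grip_force: 60.1
TZ 0.05544237179736217 yaw -179.74154215757676 -109.21421498809441
time_s: 21.85
position: [0.4917, -0.108, 0.1524]
eef_rot: [179.9, 0.4, -164.2]
wrist_force: [3.4, 4.8, 3.5]
width: 0.0131
grip_force: 178.1
TZ -3.8132271078682103 yaw -164.2472517189977 -124.82042673522018
```

```bash
T='from workcell import robot;o=robot.get_obs();print("TZ",o["ft_torque"][2],"yaw",o["eef_rot"][2],o["q"][5])'; python3 -m inch '[[8,0,0,0,-0.03],[8,0,0,0,-0.06],[8,0,0,0,-0.08],[8,0,0,0,-0.08]]' && python3 -c "$T"
```

```text
time_s: 22.25
position: [0.4917, -0.1083, 0.1527]
eef_rot: [179.8, 0.6, -151.2]
wrist_force: [2.5, 7.3, 6.5]
width: 0.013
grip_force: 380.3
TZ -10.848908057855004 yaw -151.18862723314257 -138.11317201754463
```

The stop is reached: torque rises sharply from about −171° yaw. I'll unwind the preload to just short of zero torque and release.

```bash
T='from workcell import robot;o=robot.get_obs();print("TZ",o["ft_torque"][2],"yaw",o["eef_rot"][2],o["q"][5])'; python3 -m inch '[[8,0,0,0,0.03],[8,0,0,0,0.06],[8,0,0,0,0.08],[8,0,0,0,0.08]]' && python3 -c "$T"
```

```text
time_s: 22.65
position: [0.4917, -0.1081, 0.1524]
eef_rot: [179.9, 0.4, -164.4]
wrist_force: [3.2, 5.7, 4.5]
width: 0.0129
grip_force: 177.0
TZ -3.7908447380227286 yaw -164.39663230637927 -124.69800302483164
```

```bash
T='from workcell import robot;o=robot.get_obs();print("TZ",o["ft_torque"][2],"yaw",o["eef_rot"][2],o["q"][5])'; python3 -m inch '[[8,0,0,0,0.015],[8,0,0,0,0.027],[8,0,0,0,0.027]]' && python3 -c "$T"; python3 -m inch '[[38,0,0,0,0],[38,0,0,0,0],[38,0,0,0,0],[38,0,0,0,0]]' && python3 -m inch '[[38,0,0,-0.1,0],[38,0,0,-0.3,0],[38,0,0,-0.6,0],[38,0,0,-0.9,0],[38,0,0,-1,0],[38,0,0,-1,0]]'
python3 - <<'E'
from h import *
R=go([0.490,-0.0165,0.272])
im,d,P,cam=grab("wrist"); cv2.imwrite("pics/w5.png",im)
m=(P[...,2]>.099)&(P[...,2]<.109)&(abs(P[...,0]-.488)<.035)&(abs(P[...,1]+.108)<.035)
q=P[m]; print("bar top n",m.sum(),cv2.minAreaRect(q[:,:2].astype(np.float32)*1000) if m.sum()>5 else "")
E
```

```text
time_s: 22.95
position: [0.4917, -0.108, 0.1522]
eef_rot: [179.9, 0.4, -168.9]
wrist_force: [3.4, 5.0, 4.1]
width: 0.013
grip_force: 125.4
TZ -1.8358459352853196 yaw -168.87206527071672 -120.15045778578026
time_s: 23.35
position: [0.4896, -0.1086, 0.1507]
eef_rot: [180.0, -0.0, -168.3]
wrist_force: [0.8, 0.3, -0.4]
width: 0.038
grip_force: 0.0
time_s: 23.95
position: [0.4907, -0.1088, 0.2744]
eef_rot: [-179.8, 0.3, -168.3]
wrist_force: [-1.2, 0.4, -0.3]
width: 0.0381
grip_force: 0.0
t 23.95 pos [ 0.4907 -0.1088  0.2744] rot [-179.81    0.31 -168.3 ] w 0.0381 q6 -120.7 F [-1.2  0.4 -0.3]
row shift [-0.15   0.755  0.018]
bar top n 1134 ((489.12506103515625, -108.40037536621094), (41.74161148071289, 14.007234573364258), 2.2881381511688232)
```

View pics/w5.png

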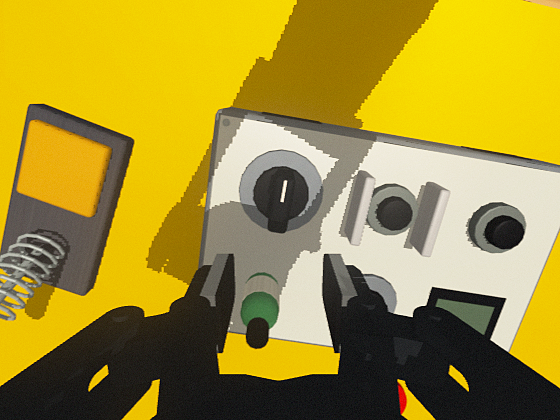

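The picture shows the bar now along the console's x (2.3° against panel yaw of about 2.1°), sitting at its stop. The start button is at (392,208) between its cheeks, with the others undisturbed. Next I'll measure the button.

Run:
```python
from h import *
im,d,P,cam=grab("wrist")
m=(P[...,2]>.079)&(P[...,2]<.087)&(abs(P[...,0]-.488)<.022)&(abs(P[...,1]+.016)<.02)
q=P[m]; c,r=cv2.minEnclosingCircle(q[:,:2].astype(np.float32)*1000); print("button",m.sum(),c,r,np.median(q[:,2]))
m=(P[...,2]>.087)&(P[...,2]<.094)&(abs(P[...,0]-.488)<.05)&(abs(P[...,1]+.016)<.045)
q=P[m];
for s in (q[q[:,1]>-.016],q[q[:,1]<-.016]): print("cheek",cv2.minAreaRect(s[:,:2].astype(np.float32)*1000))
go([c[0]/1000,c[1]/1000,0.274])
```

```text
button 867 (479.927001953125, -12.81423568725586) 21.220718383789062 0.08327054301682041
cheek ((483.9096374511719, 8.610738754272461), (53.52520751953125, 8.610140800476074), 2.578420400619507)
cheek ((486.004150390625, -47.228694915771484), (53.44148635864258, 8.572319984436035), 2.3588740825653076)
t 24.05 pos [ 0.4894 -0.1083  0.2702] rot [ 1.7995e+02 -7.0000e-02 -1.6830e+02] w 0.0378 q6 -120.7 F [-0.7 -0.5 -0.1]
row shift [-0.084  0.795 -0.032]
```

Run:
```python
from h import *
go([0.485,-0.019,0.270])
```

```text
t 24.05 pos [ 0.4894 -0.1083  0.2702] rot [ 1.7995e+02 -7.0000e-02 -1.6830e+02] w 0.0378 q6 -120.7 F [-0.7 -0.5 -0.1]
row shift [-0.115  0.736  0.002]
```

```bash
python3 -m inch '[[0,-0.115,0.736,0,0.55],[0,-0.115,0.736,0,0.55],[0,-0.115,0.736,0,0.55],[0,-0.115,0.736,0,0.55],[0,-0.115,0.736,0,0.55],[0,-0.115,0.736,0,0.55],[0,-0.115,0.736,0,0.55],[0,-0.115,0.736,0,0.55],[0,-0.115,0.736,0,0.55],[0,-0.115,0.736,0,0.55],[0,-0.115,0.736,0,0.55],[0,-0.115,0.736,0,0.55],[0,-0.115,0.736,0,0.55],[0,-0.115,0.736,0,0.55]]' && python3 -m inch '[[0,0,0,0.2,0],[0,0,0,0.45,0],[0,0,0,0.65,0],[0,0,0,0.8,0],[0,0,0,0.8,0]]'
python3 - <<'E'
from h import *
go([0.485,-0.019,0.158])
E
```

```text
time_s: 25.45
position: [0.4848, -0.0191, 0.2693]
eef_rot: [-179.8, -0.0, 92.8]
wrist_force: [-0.4, -0.2, 0.6]
width: 0.0002
grip_force: 0.0
time_s: 25.95
position: [0.4831, -0.0188, 0.1712]
eef_rot: [-179.5, -0.1, 92.8]
wrist_force: [-0.7, 0.5, -1.0]
width: 0.0003
grip_force: 0.0
t 25.95 pos [ 0.4831 -0.0188  0.1712] rot [-1.7953e+02 -1.0000e-01  9.2790e+01] w 0.0003 q6 -11.8 F [-0.7  0.5 -1. ]
row shift [-0.002  0.016  0.11 ]
```

```bash
python3 -m inch '[[0,0,0,0.05,0],[0,0,0,0.1,0],[0,0,0,0.12,0],[0,0,0,0.12,0]]' && python3 -m inch '[[0,0,0,0.01,0],[0,0,0,0.02,0],[0,0,0,0.03,0],[0,0,0,0.03,0]]' && python3 -m inch '[[0,0,0,0.01,0],[0,0,0,0.02,0],[0,0,0,0.02,0]]'
```

```text
time_s: 26.35
position: [0.4855, -0.0192, 0.1609]
eef_rot: [180.0, -0.0, 92.7]
wrist_force: [0.1, 0.8, 0.4]
width: -0.0001
grip_force: 0.0
time_s: 26.75
position: [0.4853, -0.0191, 0.157]
eef_rot: [-180.0, -0.0, 92.7]
wrist_force: [-0.2, -0.1, 0.1]
width: -0.0
grip_force: 0.0
time_s: 27.05
position: [0.4855, -0.0192, 0.1549]
eef_rot: [180.0, -0.0, 92.7]
wrist_force: [-0.6, -0.8, 1.6]
width: 0.0001
grip_force: 0.8
```

Contact starts at about 0.1555. Press in small steps, watching the force.

```bash
python3 -m inch '[[0,0,0,0.01,0],[0,0,0,0.02,0],[0,0,0,0.03,0],[0,0,0,0.04,0],[0,0,0,0.04,0]]' && python3 -m inch '[[0,0,0,0.008,0],[0,0,0,0.012,0],[0,0,0,0.012,0]]'
```

```text
time_s: 27.55
position: [0.4855, -0.0192, 0.1501]
eef_rot: [180.0, -0.0, 92.7]
wrist_force: [-0.4, 0.3, 5.5]
width: -0.0002
grip_force: 2.0
time_s: 27.85
position: [0.4855, -0.0192, 0.1487]
eef_rot: [180.0, 0.0, 92.7]
wrist_force: [-1.4, 0.1, 4.6]
width: -0.0001
grip_force: 2.4
```

```bash
python3 -m inch '[[0,0,0,0.006,0],[0,0,0,0.01,0],[0,0,0,0.01,0]]'
```

```text
time_s: 28.15
position: [0.4856, -0.0192, 0.1486]
eef_rot: [180.0, 0.0, 92.7]
wrist_force: [-3.4, 0.5, 10.2]
width: 0.0
grip_force: 4.8
```

It has bottomed out. A touch more for certainty, then let it up and retreat.

```bash
python3 -m inch '[[0,0,0,0.006,0],[0,0,0,0.006,0],[0,0,0,0.006,0]]' && python3 -m inch '[[0,0,0,-0.04,0],[0,0,0,-0.1,0],[0,0,0,-0.3,0],[0,0,0,-0.6,0],[0,0,0,-0.9,0],[0,0,0,-1,0],[0,0,0,-1,0],[0,0,0,-1,0],[0,0,0,-1,0]]'
python3 - <<'E'
from h import *
R=go()
im,d,P,cam=grab("wrist")
m=(P[...,2]>.099)&(P[...,2]<.109)&(abs(P[...,0]-.488)<.035)&(abs(P[...,1]+.108)<.035)
q=P[m]; print("bar top n",m.sum(),cv2.minAreaRect(q[:,:2].astype(np.float32)*1000) if m.sum()>5 else "")
m=(abs(P[...,0]-.485)<.009)&(abs(P[...,1]+.019)<.009); print("button z",m.sum(),np.median(P[m][:,2]) if m.any() else "")
im2,d2,P2,_=grab("side"); cv2.imwrite("pics/f6.png",np.hstack([cv2.resize(im,(400,300)),cv2.resize(im2[160:400,180:400],(330,360))[:300]]))
E
```

```text
time_s: 28.45
position: [0.4856, -0.0192, 0.1485]
eef_rot: [179.9, 0.0, 92.7]
wrist_force: [-4.4, 0.8, 12.3]
width: -0.0001
grip_force: 6.3
time_s: 29.35
position: [0.4845, -0.019, 0.2639]
eef_rot: [-179.7, -0.1, 92.7]
wrist_force: [-0.5, 0.2, 0.6]
width: -0.0002
grip_force: 0.0
t 29.35 pos [ 0.4845 -0.019   0.2639] rot [-1.7973e+02 -6.0000e-02  9.2710e+01] w -0.0002 q6 -11.7 F [-0.5  0.2  0.6]
bar top n 0 
button z 2608 0.22963214982947766
```

View pics/f6.png

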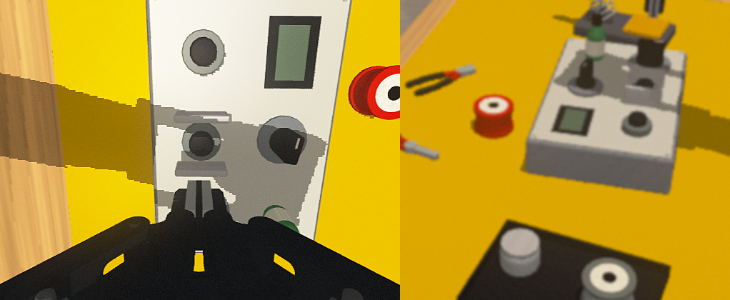

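The picture shows the start button free between its cheeks at (203,140). The reel is upright in the tray and everything else is in place. Handing in.

```bash
python3 -c "from workcell import robot; print(robot.sign_off())"
```

```text
the job is handed in; nothing more can be done
None
```

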